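Seat the last mosaic tile, then hold the checking template over the panel

TASK

Finish the mosaic panel: take the terracotta tile from the plywood board, lower it into the open gap in the panel and press it down firmly until it is flush. Then pick up the clear checking template by its wooden handle, carry it over the rack of stone strips without bumping the rack, and finish holding it still in the gripper about 15 mm above the panel, level, centred on the panel and squared up with it (either way round), touching neither panel nor tile at any time. Do not let go at the end, and leave the mug and the two tubs where they are.

Things in the scene. Friction and masses are not known exactly. Their poses are not given: they have to be found in the camera images.
- panel: Mosaic panel: cream slab 200 mm (its x) by 150 mm (its y), 26 mm thick, dark edge line, inlaid tree; fixed, left or right of the rack. Origin at the centre of its underside, on the table; z up, so its top face is 26 mm above the origin (inlay adds under 1 mm). Centre the template over this origin.
- panel_gap (a point): Centre of the mouth of the panel's open gap, in the plane of its top face, at x +45, y +25 mm on the panel; axes as the panel's. The gap is a pocket 62 mm (x) by 38 mm (y), 18 mm deep, flat dark floor: 3 mm wider than the tile on every side.
- tile_mid (a point): Centre (half-way up) of the loose terracotta tile, 56 mm (its x) by 32 mm (its y) by 18 mm high, 56 to 112 g, flat on the plywood board (top 8 mm above the table). Fits the gap with its x along the panel's x, either way round; rests flush on the pocket floor, this point 9 mm below panel_gap. Slides in by its own weight; press its top with 6 to 20 N.
- template_grip (a point): Centre of the template's dark wooden handle, 23 mm above its underside. Clear plate 150 mm (its x) by 110 mm (its y) by 5 mm, blue border and leaf marks; handle bar in the middle, 70 mm along x, 22 mm along y, 5 to 41 mm above the underside. 140 to 280 g, balanced. Lies on the plywood board (top 8 mm above the table). 15 mm above the panel, this point is 64 mm above panel.
- rack: Fixed dark wooden rack with upright stone strips, standing between panel and board: 320 mm long (its x), 50 mm wide (its y), tallest strip 110 mm above the table. Origin at the centre of its underside, on the table. It must not be touched.
- mug: Blue mug, 80 mm across, 90 mm high, with a handle. Origin at the centre of its underside. Leave alone.
- pink_tub: Pink tub, 84 mm across, 50 mm high. Origin at the centre of its underside. Leave alone.
- lime_tub: Lime green tub, 84 mm across, 50 mm high. Origin at the centre of its underside. Leave alone.

How it is judged:
By the outcome, as a careful person would: the job done as asked, in the order asked, and still so for the second after the job is handed in, while the arm keeps its last pose, push and grip.
It also fails if it takes over 72 s, if anything falls off the work surface, if the arm or the gripper's body presses on something with over 40 N, if the wrist force passes 120 N, or if a joint passes its speed limit or range.

ROBOT

A 7-joint arm with a two-finger parallel gripper is mounted at the origin on the work surface. World frame = base frame: x ahead of the robot, y to its left, z up, the work surface at z = 0. Lengths are in mm, angles in rad, forces in N, time in s.
With the tool pointing down it reaches from about 400 to 900 mm from the base axis. Payload 5.6 kg.
Tool frame: the origin (TCP) lies midway between the tips of the shut fingers; the grasp point (between the pads) lies 19 mm behind it; x points along the fingers, y is the direction in which the jaws open and shut, and the axes are right-handed (so a half turn about x gives the same grasp; the last joint's range is limited). The gripper opens to 92 mm and grips with 3 to 60 N. Pads are 20 mm wide; open, the fingers measure 128 mm over their backs; the gripper's body (75 mm by 189 mm) begins 69 mm behind the grasp point.
Start: joints at [-1.205, 0.468, -0.012, 1.603, 0.006, 1.071, -0.056], TCP at [258.421, 596.429, 214.592] pointing down, gripper open.
Joint ranges: [-2.53, 2.53], [-0.31, 2.02], [-1.57, 1.55], [0.28, 2.44], [-1.29, 4.43], [0.15, 1.84], [-2.92, 2.92]. Speed limits (rad/s): [2.57, 2.57, 3.14, 3.14, 3.14, 3.14, 3.14].

INTERFACE

Orientations are given as a rotation vector (axis times angle).
In Python, from cell import robot, grip, kin, viewer gives the robot as it stands. Calls block until the motion is done:
- robot.movep(position, orientation): joint-space move of the TCP to a pose.
- robot.servo_line(position, feed=150, rotation=None): straight line of the TCP; rotation=None keeps the orientation; feed is the mean speed in mm/s.
- robot.goto_joints(angles): joint-space move.
- grip(opening, newtons=None): opening from 0.0 (shut) to 1.0 (fully open); newtons is the grip in N (None keeps the last); returns when the fingers have stopped.
- robot.hold(seconds).
- kin.ik(position, orientation): joint angles nearest the present ones, or None.
- robot.observe(): the state.
- viewer.read_camera(name): name is "scene" or "top"; returns the picture (420x560x3 uint8, red, green, blue); there is no depth.
- viewer.camera_info(name): a dict with "camera_matrix" (3x3 intrinsics, pixels), "k1" (the pictures are not rectified: a ray, as slopes to the right and down, at radius r is drawn at 1 + k1 r^2 times it, then the intrinsics apply), "R" (3x3) and "t" (3): a world point X has camera coordinates R X + t. Camera axes: x right, y down, z forward; pixel columns grow to the right and rows downward; lengths in mm; the calibration is good to about 2 mm. A picture is of the moment at which its call begins. camera_info takes no time and is no camera call.
A pose or a line that the arm cannot do raises robot.IKError and nothing moves.
- robot.job_done(): hands the job in, once; it reports no verdict.
Trained networks look in the newest picture that a camera, given by its name, has taken for a name from the list of things; names that differ only in an ending like _2 or _b are one class to them, and where a whole thing is asked for, a point or a joint stands for the part that bears it (a point fixed in the world has none). Each returns a list of dicts, best first, with "confidence" (0 to 1); they miss things now and then, are a little off and sometimes report something else, mostly with a low value. They report only what shows in the picture. A call takes as long as a camera call.
- viewer.silhouettes(name, camera): "mask" (420x560 bool, what is visible of it).
- viewer.pinpoint(name, camera): "at" ([x, y, z] in mm, in the coordinates of the camera as it stood for that picture, good to about 4 mm: a listed point, or the origin of a listed thing).
The state is a dict: "t": time; "joints": joint angles; "joint_velocities": joint speeds; "joint_torque": joint torques, N m; "tcp_pos": TCP position; "tcp_rot": TCP orientation; "contact_force": force on the tool from outside, world axes, zero at the start; "wrist_torque": the same for the moment, N m; "grip_width": opening from 0.0 (shut) to 1.0 (fully open).
Only numpy, scipy, OpenCV 4.12 (cv2) and the standard library are available. Lean on these libraries where they do the work, as an engineer would, in place of code of your own. Each camera call takes 0.05 s, during which the arm holds its last target.

## Working session

There is one attempt and no reset: what is moved stays moved. The work goes in short steps, each a Python script; the robot and the scene stay as the last script left them, time stands still between calls to the robot, and variables do not carry over. Pictures are saved under pics/ and viewed, and the job is handed in when it is done.

```bash
ls; mkdir -p pics; python3 - <<'E'
from cell import robot, grip, kin, viewer
import cv2, numpy as np
for c in ("scene","top"):
    im=viewer.read_camera(c); cv2.imwrite(f"pics/a_{c}.png",im[:,:,::-1])
    i=viewer.camera_info(c); R=np.array(i["R"]);t=np.array(i["t"]); print(c,i)
    for n in ["panel","panel_gap","tile_mid","template_grip","rack","mug","pink_tub","lime_tub"]:
        for d in viewer.pinpoint(n,c)[:2]:
            print(n,round(d["confidence"],2),(R.T@(np.array(d["at"])-t)).round(1))
print(robot.observe())
E
```

```text
pics
scene {'camera_matrix': array([[437.3061257 ,   0.        , 284.06131469],
       [  0.        , 437.3061257 , 204.91515211],
       [  0.        ,   0.        ,   1.        ]]), 'k1': 0.018802769081306302, 'R': array([[-0.33409145,  0.942539  , -0.00177257],
       [ 0.54411584,  0.19133048, -0.81690305],
       [-0.76962384, -0.27388481, -0.57677228]]), 't': array([ 194.71092212, -310.00014722, 1719.93487727])}
panel 0.56 [ 5.409e+02 -2.265e+02 -4.000e-01]
panel_gap 0.75 [ 583.8 -196.1   23.8]
tile_mid 0.58 [476.7 199.7  13.8]
tile_mid 0.24 [ 5.413e+02 -1.320e+01 -5.000e-01]
template_grip 0.87 [604.  230.   28.7]
rack 0.63 [541.3 -10.4  -1.4]
mug 0.85 [509.4 507.   -2.1]
pink_tub 0.94 [7.896e+02 1.030e+01 1.000e-01]
lime_tub 0.62 [ 516.9 -489.3   -3.9]
top {'camera_matrix': array([[379.99112288,   0.        , 279.26182777],
       [  0.        , 379.99112288, 213.67834276],
       [  0.        ,   0.        ,   1.        ]]), 'k1': -0.09133154879760495, 'R': array([[ 0.01206341, -0.99992407,  0.00251713],
       [-0.99371575, -0.01226858, -0.11125871],
       [ 0.11128114, -0.
[... 344 characters left out ...]
486.9    1.3]
{'t': 0.9, 'joints': array([-1.2050237 ,  0.46748443, -0.01159348,  1.60268047,  0.00598342,
        1.07141128, -0.05628967]), 'joint_velocities': array([-0.00053083,  0.00151763, -0.00139842, -0.00103433,  0.0008699 ,
        0.00124656, -0.00047024]), 'joint_torque': array([ 3.23033692e-04, -5.20405877e+01, -1.19399058e-02, -2.44055110e+01,
       -5.66452614e-02,  1.12586815e-02,  9.56677127e-06]), 'tcp_pos': array([258.40920302, 596.44336025, 214.61056553]), 'tcp_rot': array([ 0.32073796,  1.54686496, -0.32066498]), 'contact_force': array([0.08902584, 0.30395653, 0.48734883]), 'wrist_torque': array([-0.00537346, -0.00111447, -0.02349284]), 'grip_width': 1.0053596157927682}
```

View pics/a_top.png

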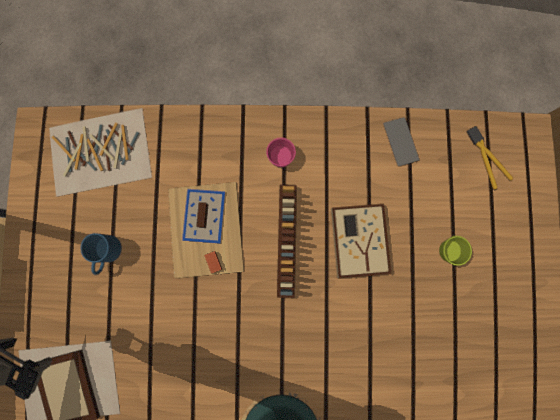

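View pics/a_scene.png

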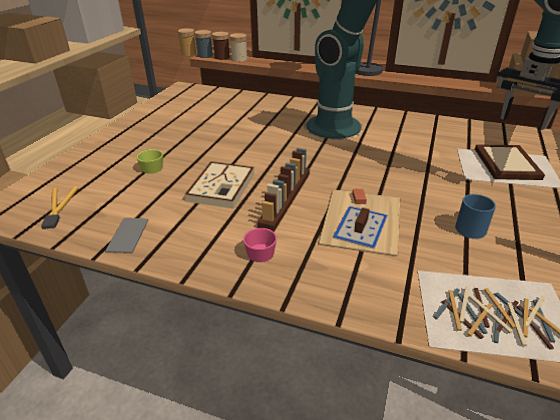

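The top view shows the template at about (204,216), the tile at (213,262), the rack at (288,241), and the panel at (361,241) with its gap at (350,225). Next I fit box models to the silhouettes to get exact poses.

```bash
cat > h.py <<'E'
from cell import robot, grip, kin, viewer
import cv2, numpy as np
from scipy.optimize import minimize
from scipy.spatial.transform import Rotation as Rn
def proj(P,i):
    c=np.asarray(P,float)@np.array(i["R"]).T+np.array(i["t"]); s=c[:,:2]/c[:,2:]
    s=s*(1+i["k1"]*(s**2).sum(1,keepdims=True)); K=np.array(i["camera_matrix"])
    return s*[K[0,0],K[1,1]]+[K[0,2],K[1,2]]
def box(x,y,yaw,L,W,z0,z1):
    c,s=np.cos(yaw),np.sin(yaw)
    return np.array([[x+c*a-s*b,y+s*a+c*b,z] for z in (z0,z1) for a,b in ((-L/2,-W/2),(L/2,-W/2),(L/2,W/2),(-L/2,W/2))])
S=8
def fit(parts,masks,p0,offs):
    """masks: list of (mask,info). parts: list of (L,W,z0,z1)"""
    def cost(p):
        t=0
        for m,i in masks:
            r,c=np.where(m); r0,c0=r.min()-8,c.min()-8; h,w=r.max()+9-r0,c.max()+9-c0
            im=np.zeros((h*S,w*S),np.uint8)
            for L,W,z0,z1 in parts:
                q=(proj(box(*p[:2],p[2]/100,L,W,z0,z1),i)-[c0,r0]+.5)*S-.5
                cv2.fillConvexPoly(im,cv2.convexHull(np.round(q*16).astype(np.int32)),255,shift=4)
            im=cv2.resize(im,(w,h),interpolation=cv2.INTER_AREA)/255.
            t+=(abs(im-m[r0:r0+h,c0:c0+w])).sum()/m.sum()
        return t
    best=None
    for dy in offs:
        q=np.array([p0[0],p0[1],100*(p0[2]+dy)])
        sx=np.array([q,q+[6,0,0],q+[0,6,0],q+[0,0,12]])
        o=minimize(cost,q,method="Nelder-Mead",options=dict(initial_simplex=sx,xatol=.02,fatol=1e-4))
        if best is None or o.fun<best.fun: best=o
    return best.x[0],best.x[1],best.x[2]/100,best.fun
E
cat > f.py <<'E'
from h import *
import sys
tag=sys.argv[1]; cams=("scene","top")
info={c:viewer.camera_info(c) for c in cams}
ims={c:viewer.read_camera(c) for c in cams}
spec={"panel":([(200,150,0,26)],(542,-220,0)),"tile_mid":([(56,32,8,26)],(477,200,0)),"template_grip":([(150,110,8,13),(70,22,13,49)],(606,229,0)),"rack":([(320,50,0,60)],(540,-9,0))}
M={}
for n,(parts,p0) in spec.items():
    ms=[]
    for c in cams:
        d=viewer.silhouettes(n,c)
        print(n,c,[(round(x["confidence"],2),int(x["mask"].sum())) for x in d[:3]])
        if d: ms.append((d[0]["mask"],info[c])); M[n+"_"+c]=d[0]["mask"]
        if d and n!="rack": print("  ",c,np.round(fit(parts,ms[-1:],p0,np.arange(-1.5,1.6,.5)),3))
    if n!="rack": print("  both",np.round(fit(parts,ms,p0,np.arange(-1.5,1.6,.5)),3))
np.savez("m_"+tag,**M,**ims)
E
python3 f.py a
```

```text
panel scene [(0.74, 2243), (0.19, 1514)]
   scene [ 5.41155e+02 -2.21932e+02  7.50000e-02  2.90000e-02]
panel top [(0.84, 3871)]
   top [ 5.42514e+02 -2.22569e+02  9.30000e-02  2.30000e-02]
  both [ 5.42268e+02 -2.22232e+02  8.50000e-02  5.50000e-02]
tile_mid scene [(0.65, 185)]
   scene [4.74955e+02 1.97125e+02 3.47000e-01 8.30000e-02]
tile_mid top [(0.76, 243)]
   top [4.76648e+02 1.97097e+02 3.87000e-01 7.60000e-02]
  both [4.76375e+02 1.97162e+02 3.79000e-01 1.74000e-01]
template_grip scene [(0.98, 1439)]
   scene [ 6.06434e+02  2.29063e+02 -5.50000e-02  5.10000e-02]
template_grip top [(0.9, 2087)]
   top [6.08365e+02 2.29686e+02 3.07800e+00 4.90000e-02]
  both [ 6.06931e+02  2.29346e+02 -5.60000e-02  1.04000e-01]
rack scene [(0.92, 2016)]
rack top [(0.82, 1891), (0.27, 2022)]
```

The two cameras agree, and the fitted panel pose agrees with the gap pinpoint: panel (542,-222, yaw 0.085), tile (476,197, yaw 0.38), template (607,229, yaw -0.056). Next I grasp the tile near its top, so the fingertips stay clear of the panel when placing it.

```bash
cat >> h.py <<'E'
def ori(yaw):
    x=np.array([0,0,-1.]);y=np.array([-np.sin(yaw),np.cos(yaw),0]);return Rn.from_matrix(np.c_[x,y,np.cross(x,y)]).as_rotvec()
def pick(pos,yaw):
    out=[]
    q0=robot.observe()["joints"]
    for k in (0,np.pi):
        q=kin.ik(pos,ori(yaw+k))
        if q is not None: out.append((abs(np.array(q)-q0).max(),yaw+k,np.round(q,2)))
    out.sort(key=lambda a:a[0]); return out
def st(msg=""):
    o=robot.observe(); print(msg,round(o["t"],2),o["tcp_pos"].round(1),"F",o["contact_force"].round(2),"g",round(o["grip_width"]*92,1))
    return o
E
python3 - <<'E'
from h import *
print(Rn.from_rotvec(robot.observe()["tcp_rot"]).as_matrix().round(2))
for p,y in (((476,197,150),.38),((607,229,150),-.056),((585,-193,200),.085),((542,-222,200),.085)):
    print(p,pick(list(p),y))
E
```

```text
[[ 0.    0.4   0.92]
 [ 0.    0.92 -0.4 ]
 [-1.    0.    0.  ]]
(476, 197, 150) [(np.float64(1.3508088600071941), 3.521592653589793, array([-0.92,  0.35,  0.57,  2.02, -0.25,  0.84, -1.41])), (np.float64(1.555807885706026), 0.38, array([-0.47,  0.32,  0.02,  1.99, -0.01,  0.83,  1.5 ]))]
(607, 229, 150) [(np.float64(1.1990720154254697), -0.056, array([-0.47,  0.53,  0.08,  1.67, -0.05,  0.95,  1.14])), (np.float64(1.6464582020148382), 3.085592653589793, array([-0.86,  0.6 ,  0.64,  1.69, -0.41,  0.99, -1.7 ]))]
(585, -193, 200) [(np.float64(0.9980338552830607), 3.226592653589793, array([-0.43,  0.59,  0.99,  1.75, -0.54,  1.11, -0.75])), (np.float64(2.24954520920836), 0.085, array([-0.2 ,  0.47,  0.63,  1.74, -0.32,  1.04,  2.19]))]
(542, -222, 200) [(np.float64(1.043525180881566), 3.226592653589793, array([-0.42,  0.54,  1.03,  1.83, -0.53,  1.08, -0.67])), (np.float64(2.3265682225524484), 0.085, array([-0.19,  0.43,  0.68,  1.81, -0.31,  1.01,  2.27]))]
```

```bash
python3 - <<'E'
from h import *
y=.38+np.pi
grip(.62,20)
robot.movep([476.4,197.2,150],ori(y)); st("above")
robot.servo_line([476.4,197.2,40],150); st()
robot.servo_line([476.4,197.2,16],60); st("down")
grip(0.0,20); st("grip")
cv2.imwrite("pics/b.png",viewer.read_camera("top")[:,:,::-1])
robot.servo_line([476.4,197.2,200],200); st("up")
for c in("scene","top"): cv2.imwrite(f"pics/c_{c}.png",viewer.read_camera(c)[:,:,::-1])
a=cv2.imread("pics/c_scene.png")[80:300,250:450];b=cv2.imread("pics/c_top.png")[150:320,150:350]
cv2.imwrite("pics/c.png",np.vstack([cv2.resize(a,(400,440))[:300],cv2.resize(b,(400,340))[:300]]))
E
```

```text
above 3.75 [476.4 198.3 150.1] F [ 0.53 -0.02  0.06] g 56.9
 4.63 [477.  197.4  40.6] F [-0.16 -0.3   0.42] g 57.1
down 5.18 [476.3 197.   15.7] F [ 0.49 -0.29  0.68] g 57.0
grip 5.67 [476.5 197.3  16.2] F [-0.32  0.26  1.1 ] g 31.8
up 6.79 [475.5 196.9 199. ] F [-1.18  1.02 -0.87] g 31.8
```

View pics/c.png

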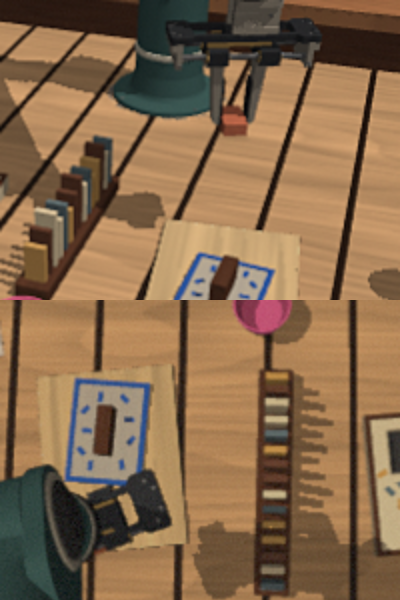

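The tile is held level at the fingertips (scene crop, about (233,120)). Now I carry it at height over the rack to the gap.

```bash
python3 - <<'E'
from h import *
p=np.array([542.2,-222.2]);w=.085
c,s=np.cos(w),np.sin(w); g=p+np.array([c*45-s*25,s*45+c*25]); print(g)
y=w+np.pi
robot.servo_line([530,0,220],200,rotation=ori(y)); st("mid")
robot.servo_line([*g,200],200); st("over")
robot.servo_line([*g,52],120); robot.hold(.2); st("low")
info={c:viewer.camera_info(c) for c in("scene","top")}
T=[]
for c in info:
    im=viewer.read_camera(c); cv2.imwrite(f"pics/d_{c}.png",im[:,:,::-1])
    d=viewer.silhouettes("tile_mid",c); print(c,[(round(x["confidence"],2),int(x["mask"].sum())) for x in d])
    for d in viewer.pinpoint("tile_mid",c)[:1]:
        print(d["confidence"],np.array(info[c]["R"]).T@(np.array(d["at"])-info[c]["t"]))
    q=proj(box(*g,w,62,38,26,26)[:4],info[c]); q2=proj(box(*g,w,56,32,44,62),info[c])
    im=im[:,:,::-1].copy(); 
    m=q.mean(0).astype(int); k=6;cr=cv2.resize(im[m[1]-40:m[1]+40,m[0]-60:m[0]+60],None,fx=k,fy=k,interpolation=cv2.INTER_CUBIC)
    for Q,col in((q,(0,255,0)),(cv2.convexHull(q2.astype(np.float32))[:,0],(255,0,255))):
        cv2.polylines(cr,[(((Q-m+[60,40]+.5)*k)).astype(np.int32)],True,col,1)
    cv2.imwrite(f"pics/d2_{c}.png",cr)
E
```

```text
[ 584.91509328 -193.46986241]
mid 8.07 [529.6   1.2 219.7] F [ 0.3  -0.2  -0.65] g 31.6
over 9.22 [ 585.  -191.9  199.9] F [-0.88  1.19 -0.79] g 31.8
low 10.81 [ 585.3 -193.5   52.6] F [0.04 0.12 0.02] g 31.9
scene [(0.57, 168)]
0.71 [ 585.09039341 -195.15324051   55.10818242]
top []
```

View pics/d2_scene.png

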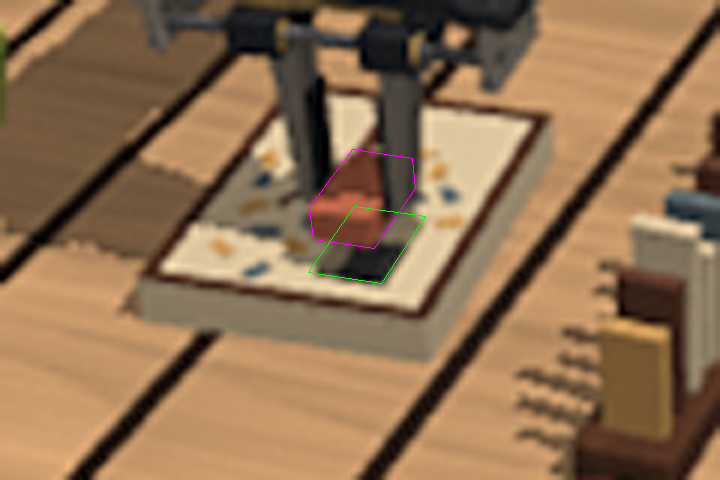

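View pics/d2_top.png

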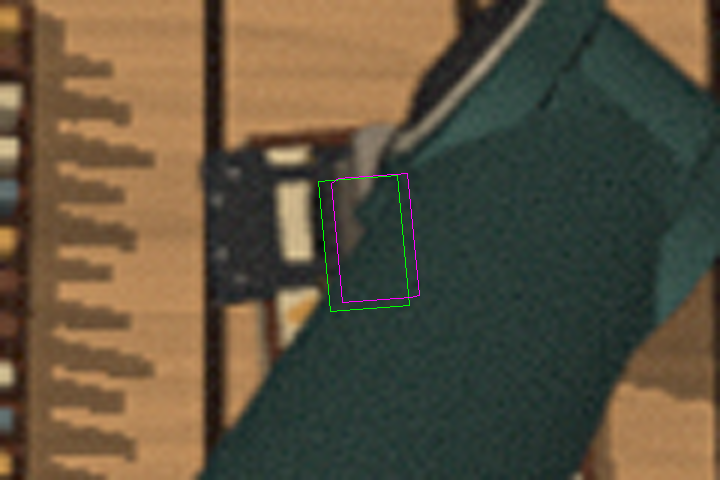

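In the scene view the held tile matches the predicted outline, and the gap outline matches the dark pocket. I now lower it in small steps and watch the force.

```bash
python3 - <<'E'
from h import *
g=[584.9,-193.5]
robot.servo_line([*g,37],60)
for z in (34.5,33,31.5,30,28.5):
    robot.servo_line([*g,z],25); o=st("z")
    if abs(o["contact_force"][2])>5: print("STOP");break
im=viewer.read_camera("scene")[:,:,::-1]
cv2.imwrite("pics/e.png",cv2.resize(im[120:240,170:300],None,fx=5,fy=5,interpolation=cv2.INTER_CUBIC))
E
```

```text
z 11.76 [ 584.9 -193.5   34.4] F [-0.8  -0.62 -1.42] g 31.8
z 12.01 [ 584.9 -193.5   33. ] F [ 0.17 -0.74 -1.  ] g 31.8
z 12.26 [ 584.8 -193.5   31.4] F [-0.28 -0.26 -1.43] g 31.9
z 12.51 [ 584.8 -193.5   29.9] F [-0.24 -0.14 -1.46] g 31.8
z 12.76 [ 584.8 -193.5   28.4] F [ 0.56 -0.08 -0.6 ] g 31.9
```

View pics/e.png

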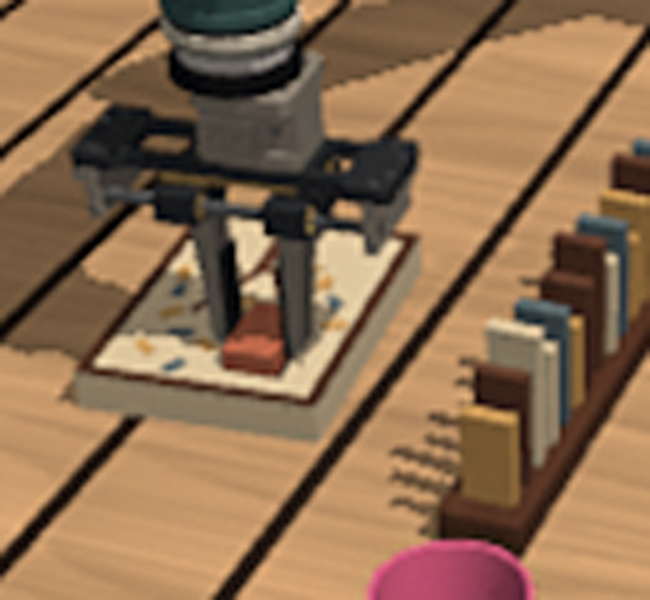

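The tile entered about 5 mm without contact. I release it, retreat, turn the closed fingers 90° so they fit within the tile, and press.

```bash
python3 - <<'E'
from h import *
g=[584.9,-193.5]
grip(.5,20); robot.hold(.2); st("open")
robot.servo_line([*g,80],120)
im=viewer.read_camera("scene")[:,:,::-1]
cv2.imwrite("pics/f.png",cv2.resize(im[120:240,170:300],None,fx=5,fy=5,interpolation=cv2.INTER_CUBIC))
print(pick([*g,60],.085+np.pi/2))
E
```

```text
open 13.42 [ 584.9 -193.5   28.5] F [-0.85 -0.87 -0.08] g 46.2
[(np.float64(1.2966812648544837), 1.6557963267948965, array([-0.41,  0.83,  0.99,  1.84, -0.85,  0.96, -2.1 ])), (np.float64(1.3121444917256442), 4.79738898038469, array([ 0.09,  0.6 ,  0.23,  1.81, -0.19,  0.75,  0.51]))]
```

View pics/f.png

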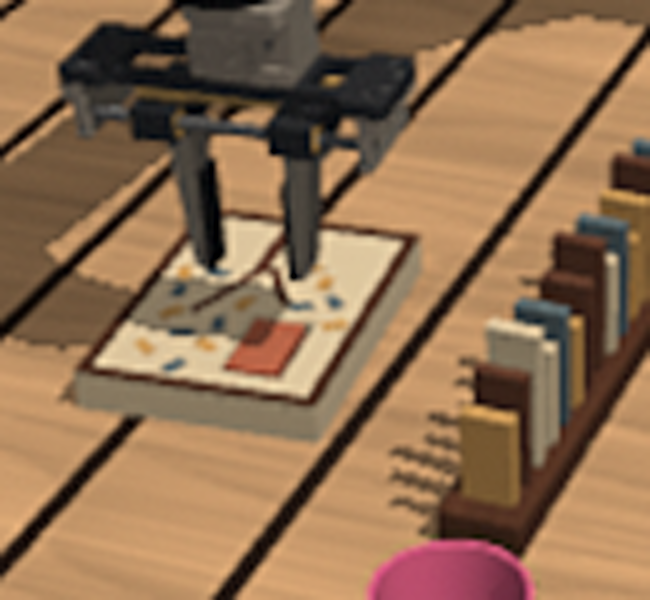

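The tile has dropped in and looks flush (about (265,347)). Now I press to about 12 N.

```bash
python3 - <<'E'
from h import *
g=[584.9,-193.5]; y=.085+1.5*np.pi
grip(0.0,20)
robot.servo_line([*g,75],150,rotation=ori(y)); st("turned")
robot.servo_line([*g,31],80); robot.hold(.2); o=st("near"); f0=o["contact_force"][2]
z=31;hit=0
while z>20:
    z-=1.0 if not hit else .4
    robot.servo_line([*g,z],20); o=st(f"z{z:.1f}"); f=o["contact_force"][2]-f0
    hit=f>3
    if f>9: break
robot.hold(.6); o=st("pressed")
E
```

```text
turned 16.53 [ 584.9 -193.5   75. ] F [ 0.4  -0.73 -0.12] g 0.5
near 17.43 [ 585.3 -193.6   31.6] F [ 0.87 -0.48  0.7 ] g 0.3
z30.0 17.68 [ 585.  -193.5   30.1] F [-0.42  1.14 -0.53] g 0.4
z29.0 17.93 [ 584.8 -193.5   28.9] F [-0.43 -0.48 -0.21] g 0.5
z28.0 18.18 [ 584.8 -193.5   27.9] F [ 1.21 -0.68 -0.93] g 0.9
z27.0 18.43 [ 584.8 -193.5   26.9] F [-0.87 -0.03  0.35] g 0.2
z26.0 18.68 [ 585.1 -193.6   26.5] F [-1.83  0.12  4.63] g 0.4
z25.6 18.93 [ 585.1 -193.6   26.5] F [-2.64  1.05  8.06] g 0.2
z25.2 19.18 [ 585.1 -193.6   26.4] F [-3.05  1.56 11.46] g 0.4
pressed 19.78 [ 585.1 -193.6   26.4] F [-2.59  1.33 11.45] g 0.4
```

Pressed at about 11.5 N, with contact at 26.4 mm, which is flush. I retreat, recheck the tile, panel and template, then go to the handle.

```bash
python3 - <<'E'
from h import *
robot.servo_line([584.9,-193.5,60],80); grip(.55,20)
robot.servo_line([584.9,-193.5,220],250)
robot.servo_line([420,20,260],300,rotation=ori(3.4)); st()
for c in("scene","top"): cv2.imwrite(f"pics/g_{c}.png",viewer.read_camera(c)[:,:,::-1])
E
sed -i 's/^for n,(parts,p0) in spec.items():/for n,(parts,p0) in spec.items():\n    if n not in sys.argv[2:]: continue/' f.py
python3 f.py g panel template_grip
python3 - <<'E'
import cv2
im=cv2.imread("pics/g_top.png");cv2.imwrite("pics/g.png",cv2.resize(im[180:300,160:420],None,fx=3,fy=3,interpolation=cv2.INTER_CUBIC))
E
```

```text
23.83 [420.   19.6 259.7] F [ 0.82 -0.06 -0.41] g 50.8
panel scene [(0.89, 2206)]
   scene [ 5.41400e+02 -2.21683e+02  8.60000e-02  1.07000e-01]
panel top [(0.55, 3595)]
   top [ 5.42384e+02 -2.22945e+02  8.90000e-02  8.00000e-02]
  both [ 5.42125e+02 -2.22641e+02  9.00000e-02  1.90000e-01]
template_grip scene [(0.88, 1398), (0.39, 490)]
   scene [ 6.06738e+02  2.28247e+02 -4.80000e-02  8.10000e-02]
template_grip top [(0.78, 2097)]
   top [6.08657e+02 2.30117e+02 3.08100e+00 5.70000e-02]
  both [ 6.08092e+02  2.29895e+02 -6.30000e-02  1.42000e-01]
```

View pics/g.png

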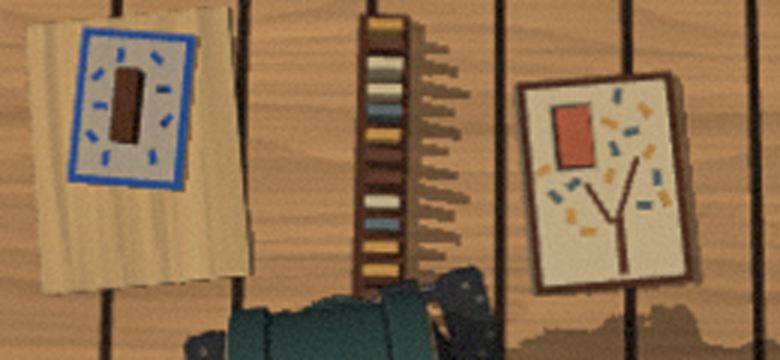

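The tile sits cleanly in the gap, at (575,137) in the crop. Now I grasp the template by its handle.

```bash
python3 - <<'E'
from h import *
T=[607.3,229.3]; w=-.057; o=pick([*T,150],w); print(o)
y=w+np.pi
robot.servo_line([*T,160],300,rotation=ori(y)); st("above")
robot.servo_line([*T,60],150); robot.servo_line([*T,18],60); st("down")
o=st(); grip(0.0,40); robot.hold(.2); st("grip")
robot.servo_line([*T,40],40); robot.hold(.2); st("lift")
for c in("scene","top"): cv2.imwrite(f"pics/h_{c}.png",viewer.read_camera(c)[:,:,::-1])
cv2.imwrite("pics/h.png",cv2.resize(cv2.imread("pics/h_scene.png")[100:280,290:430],None,fx=4,fy=3.3,interpolation=cv2.INTER_CUBIC))
E
```

```text
[(np.float64(0.5312713875213699), 3.084592653589793, array([-0.57,  0.53,  0.22,  1.67, -0.14,  0.95, -1.93])), (np.float64(2.501799080340275), -0.057, array([-0.36,  0.53, -0.07,  1.66,  0.04,  0.95,  1.07]))]
above 25.38 [607.  228.1 160.3] F [ 0.58 -0.06  0.59] g 50.0
down 27.04 [607.6 229.3  18.2] F [-0.21 -0.23  0.33] g 50.6
 27.04 [607.6 229.3  18.2] F [-0.21 -0.23  0.33] g 50.6
grip 27.78 [607.4 229.4  18.3] F [-1.03  0.28  2.05] g 21.8
lift 28.68 [607.1 229.2  39.7] F [ 0.78  0.92 -2.5 ] g 21.5
```

View pics/h.png

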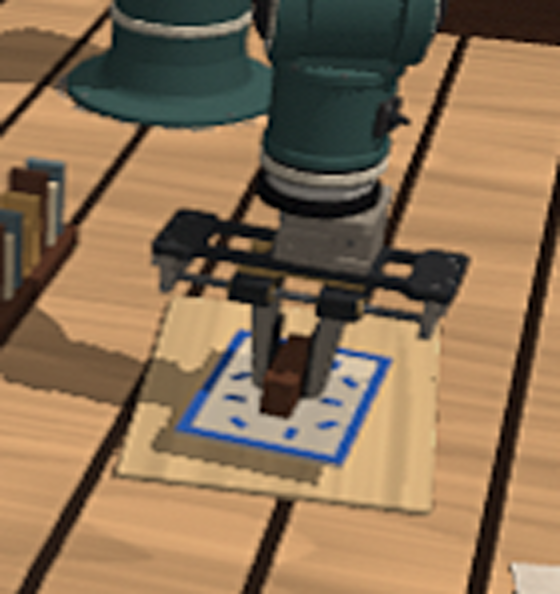

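The template is held and level, with its underside 10 mm below the TCP. Now I carry it over the rack and hover high over the panel to measure.

```bash
python3 - <<'E'
from h import *
T=[607.3,229.3]; P=[542.2,-222.4]
robot.servo_line([*T,200],150); st("up")
robot.servo_line([*P,200],150,rotation=ori(.087+np.pi)); robot.hold(.3); st("over")
robot.servo_line([*P,80],100); robot.servo_line([*P,61],50); robot.hold(.5); o=st("hover")
print(o["wrist_torque"], Rn.from_rotvec(o["tcp_rot"]).as_matrix().round(3))
for c in("scene","top"): cv2.imwrite(f"pics/i_{c}.png",viewer.read_camera(c)[:,:,::-1])
E
sed -i 's/^M={}/if tag=="i": spec["template_grip"]=([(150,110,51,56),(70,22,56,92)],(542,-222,.087))\nM={}/' f.py
python3 f.py i template_grip
python3 - <<'E'
from h import *
i=viewer.camera_info("scene"); im=cv2.imread("pics/i_scene.png");k=6;x0,y0=165,125
cr=cv2.resize(im[y0:y0+95,x0:x0+115],None,fx=k,fy=k,interpolation=cv2.INTER_CUBIC)
for q,col in ((box(542.2,-222.4,.087,200,150,26,26)[:4],(0,255,0)),(box(542.2,-222.4,.087,150,110,56,56)[:4],(255,0,255))):
    cv2.polylines(cr,[((proj(q,i)-[x0,y0]+.5)*k).astype(np.int32)],True,col,1)
cv2.imwrite("pics/i2.png",cr)
E
```

```text
up 30.0 [606.6 229.1 198.8] F [ 0.26  0.42 -1.81] g 21.5
over 33.49 [ 542.2 -222.3  200. ] F [ 0.31  0.47 -2.09] g 21.9
hover 35.88 [ 542.3 -222.4   61.1] F [ 0.36  0.02 -1.9 ] g 21.9
[-0.01589795  0.14839235 -0.01724902] [[ 0.     0.087 -0.996]
 [-0.    -0.996 -0.087]
 [-1.     0.    -0.   ]]
template_grip scene [(0.78, 923), (0.22, 1291)]
   scene [ 5.41863e+02 -2.23654e+02  7.40000e-02  1.79000e-01]
template_grip top [(0.85, 912)]
   top [ 664.774 -386.856    1.973    1.   ]
  both [ 5.42943e+02 -2.23219e+02  7.70000e-02  1.60000e+00]
```

View pics/i2.png

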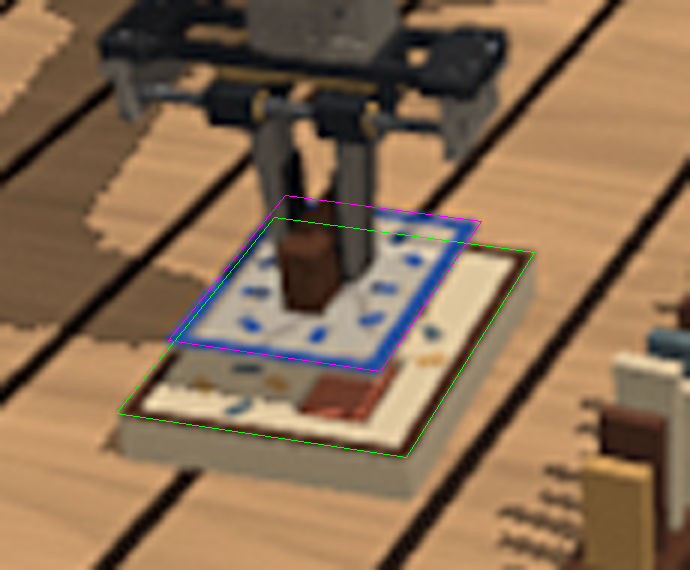

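View pics/i_top.png

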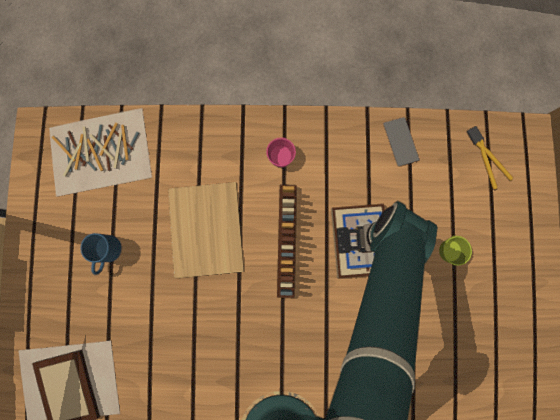

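At the hover, the template outline matches the prediction to about half a pixel in the scene view. The wrist moment looks odd, so I average it, then descend to the final height and check again.

```bash
python3 - <<'E'
from h import *
P=[542.2,-222.4]
robot.servo_line([*P,51],30); robot.hold(.5); st("final")
a=[]
for _ in range(10):
    robot.hold(.05);o=robot.observe();a.append(np.r_[o["contact_force"],o["wrist_torque"]])
print(np.mean(a,0).round(3),np.std(a,0).round(3),o["tcp_pos"])
for c,(x0,y0,w,h),k in(("scene",(165,125,115,95),6),("top",(325,195,75,90),6)):
    im=viewer.read_camera(c)[:,:,::-1]; cv2.imwrite(f"pics/j_{c}.png",im); i=viewer.camera_info(c)
    cr=cv2.resize(im[y0:y0+h,x0:x0+w],None,fx=k,fy=k,interpolation=cv2.INTER_CUBIC); raw=cr.copy()
    for q,col in ((box(*P,.087,200,150,26,26)[:4],(0,255,0)),(box(*P,.087,150,110,46,46)[:4],(255,0,255))):
        cv2.polylines(cr,[((proj(q,i)-[x0,y0]+.5)*k).astype(np.int32)],True,col,1)
    if c=="top": cr=cv2.resize(np.hstack([raw,cr]),(780,468))
    cv2.imwrite(f"pics/j2_{c}.png",cr)
E
```

```text
final 37.16 [ 542.2 -222.4   51.1] F [ 0.32  0.02 -1.89] g 21.8
[-0.034  0.101 -2.308 -0.011  0.148  0.01 ] [0.388 0.535 0.301 0.024 0.023 0.035] [ 542.21266458 -222.38799593   50.98856128]
```

View pics/j2_scene.png

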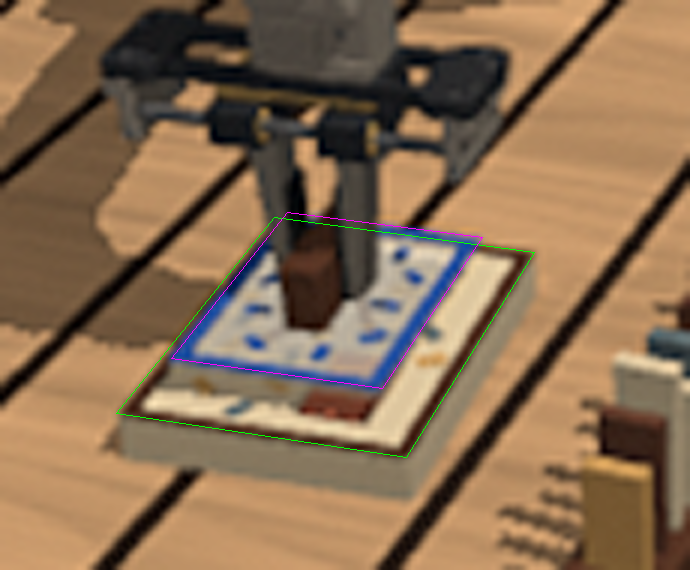

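View pics/j2_top.png

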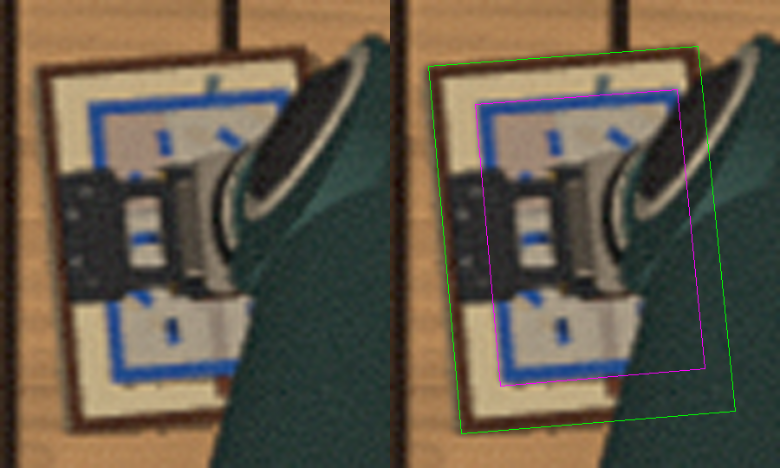

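The border looks about 1 mm off sideways in the top view. I quantify this by fitting the blue border ring in the plane, calibrating its size from the first pictures.

```bash
cat > r.py <<'E'
from h import *
from scipy.optimize import least_squares
def pts(fn,c,z,ctr):
    i=viewer.camera_info(c); im=cv2.imread(fn).astype(float)
    b,g,r=im[...,0],im[...,1],im[...,2]
    wgt=np.clip((b-r)-40,0,60)
    v,u=np.where(wgt>0); w=wgt[v,u]
    K=np.array(i["camera_matrix"]); dist=np.array([[(u-K[0,2])/K[0,0],(v-K[1,2])/K[1,1]]])[0].T
    s=dist.copy()
    for _ in range(20): s=dist/(1+i["k1"]*(s**2).sum(1,keepdims=True))
    R,t=np.array(i["R"]),np.array(i["t"]); d=np.c_[s,np.ones(len(s))]@R; o=-R.T@t
    X=o+d*((z-o[2])/d[:,2])[:,None]
    k=np.hypot(X[:,0]-ctr[0],X[:,1]-ctr[1])<105
    return X[k,:2],w[k]
def ring(X,w,ctr,yaw,LW=None):
    def loc(p):
        c,s=np.cos(p[2]),np.sin(p[2]); d=X-p[:2]; return np.c_[d@[c,s],d@[-s,c]]
    def f(p,k):
        L,W=(p[3],p[4]) if LW is None else LW
        q=abs(loc(p))-[L/2,W/2]
        # signed distance to centreline rectangle
        return w[k]*np.where((q<0).all(1),q.max(1),np.hypot(*np.maximum(q,0).T))[k]
    p=np.r_[ctr,yaw] if LW is not None else np.r_[ctr,yaw,144,104]
    for tol in (10,7,5,4,4,4):
        L,W=(p[3],p[4]) if LW is None else LW
        q=abs(loc(p))-[L/2,W/2]; dd=np.where((q<0).all(1),q.max(1),np.hypot(*np.maximum(q,0).T)); k=abs(dd)<tol
        p=least_squares(f,p,args=(k,),x_scale=[1,1,.01]+([1,1] if LW is None else [])).x
    return p,k.sum()
for c in("scene","top"):
    X,w=pts(f"pics/a_{c}.png",c,13,(607,229)); p,n=ring(X,w,(607,229),-.057); print(c,"start",p.round(3),n)
    LW=tuple(p[3:])
    for f,z in (("i",56),("j",46)):
        X,w=pts(f"pics/{f}_{c}.png",c,z,(542,-222)); q,n=ring(X,w,(542.2,-222.4),.087,LW); print(c,f,q.round(3),n)
E
python3 r.py
```

```text
scene start [ 6.08926e+02  2.28629e+02 -6.20000e-02  1.42176e+02  1.02090e+02] 279
scene i [ 5.44481e+02 -2.22875e+02  8.60000e-02] 169
scene j [ 5.44386e+02 -2.22939e+02  8.40000e-02] 178
top start [ 6.08126e+02  2.29316e+02 -6.30000e-02  1.42159e+02  1.02007e+02] 381
top i [ 5.43076e+02 -2.23201e+02  8.60000e-02] 202
top j [ 5.43025e+02 -2.23190e+02  8.70000e-02] 198
```

```bash
cat > r2.py <<'E'
import r
from r import *
def ptsd(fn,c,z,ctr):
    i=viewer.camera_info(c); im=cv2.imread(fn).astype(float)
    g=im.sum(2)/3; wgt=np.clip(85-g,0,50)
    v,u=np.where(wgt>0); w=wgt[v,u]
    K=np.array(i["camera_matrix"]); dist=np.c_[(u-K[0,2])/K[0,0],(v-K[1,2])/K[1,1]]; s=dist.copy()
    for _ in range(20): s=dist/(1+i["k1"]*(s**2).sum(1,keepdims=True))
    R,t=np.array(i["R"]),np.array(i["t"]); d=np.c_[s,np.ones(len(s))]@R; o=-R.T@t
    X=o+d*((z-o[2])/d[:,2])[:,None]; L=X[:,:2]-ctr; cc,ss=np.cos(.087),np.sin(.087)
    a,b=abs(L@[cc,ss]),abs(L@[-ss,cc]); k=(a<106)&(b<81)&((a>88)|(b>64))
    return X[k,:2],w[k]
for c in("scene","top"):
  for f in "ag":
    X,w=ptsd(f"pics/{f}_{c}.png",c,26,(542.5,-222.5)); print(c,f,"free",[np.round(x,3) for x in ring(X,w,(542.5,-222.5),.087)],"fix",[np.round(x,3) for x in ring(X,w,(542.5,-222.5),.087,(194,144))])
E
python3 r2.py | grep -v -e start -e " [ij] "
```

```text
scene a free [array([ 5.425e+02, -2.225e+02,  8.700e-02,  1.440e+02,  1.040e+02]), np.int64(0)] fix [array([ 5.43186e+02, -2.21521e+02,  9.00000e-02]), np.int64(224)]
scene g free [array([ 5.425e+02, -2.225e+02,  8.700e-02,  1.440e+02,  1.040e+02]), np.int64(0)] fix [array([ 5.42884e+02, -2.21528e+02,  9.00000e-02]), np.int64(234)]
top a free [array([ 5.425e+02, -2.225e+02,  8.700e-02,  1.440e+02,  1.040e+02]), np.int64(0)] fix [array([ 5.42151e+02, -2.21867e+02,  9.20000e-02]), np.int64(642)]
top g free [array([ 5.425e+02, -2.225e+02,  8.700e-02,  1.440e+02,  1.040e+02]), np.int64(0)] fix [array([ 5.42192e+02, -2.21862e+02,  9.30000e-02]), np.int64(623)]
```

Both cameras agree that the template sits about (+1.1, −1.35) mm and −0.006 rad from the panel. I apply that correction and recheck.

```bash
python3 - <<'E'
from h import *
robot.servo_line([541.15,-221.05,51],20,rotation=ori(.092+np.pi)); robot.hold(.8); o=st("final")
print(Rn.from_rotvec(o["tcp_rot"]).as_matrix().round(4), abs(o["joint_velocities"]).max())
for c in("scene","top"): cv2.imwrite(f"pics/k_{c}.png",viewer.read_camera(c)[:,:,::-1])
E
sed -i 's/("j",46)/("k",46)/' r.py; python3 r.py | grep " k "
python3 -c "
import cv2
cv2.imwrite('pics/k.png',cv2.resize(cv2.imread('pics/k_scene.png')[120:240,160:320],None,fx=5,fy=5,interpolation=cv2.INTER_CUBIC))"
```

```text
final 38.81 [ 541.2 -221.    51. ] F [-0.24  0.15 -3.02] g 22.0
[[ 0.      0.0919 -0.9958]
 [ 0.     -0.9958 -0.0919]
 [-1.     -0.     -0.    ]] 0.0007733437371255747
scene k [ 5.43317e+02 -2.21533e+02  9.10000e-02] 171
top k [ 5.42015e+02 -2.21981e+02  9.00000e-02] 204
```

View pics/k.png

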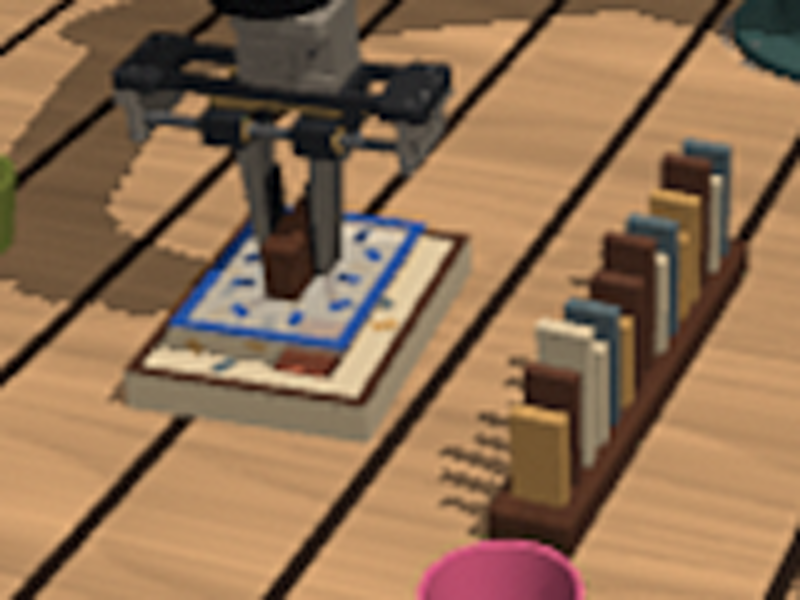

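The ring fits now match the panel to within 0.5 mm and 0.003 rad in both cameras. The template hangs level above the panel (about (300,280) in the crop), so I hand it in.

```bash
python3 -c "
from h import *
robot.job_done(); st('done')"
```

```text
the job is handed in; nothing more can be done
the job is handed in; nothing more can be done
```

The job was handed in at about 39 s of the 72 s allowed; it gave no verdict.

**Tile:** I lowered it into the gap without contact and it dropped in when released. I pressed it to about 11.5 N with the closed fingers. They met its top at 26.4 mm against 26 mm nominal, and it looked flush in the pictures.

**Template:** I picked it up by the handle and carried it over the rack with its underside about 190 mm above the table; the tallest strip is 110 mm. It is held still with its underside 15 mm above the panel, calculated from the gripper height and not measured directly.

**Last checks:**
- **Alignment:** after a correction of about 1.7 mm and 0.005 rad, the template's border and the panel's edge line agreed to within about 0.5 mm and 0.003 rad in both cameras.
- **Rack, mug and tubs:** the gripper showed no sign of touching the rack. The mug and tubs looked unmoved in a late picture, but I didn't measure their positions again.

**What disagreed:**
- The two cameras differed by about 1 to 2 mm in absolute x, so I centred the template relative to the panel.
- The silhouette fits were too obscured by the arm at the end, so I used fits to the edge lines.
- With the template held, the wrist moment read a steady 0.15 N m about y that I could not explain. The pictures showed no tilt.

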